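# Shut and lock the filter panel of the jeweller's dust unit

## Task

The hinged filter panel on the grey dust unit has been left ajar. Press it fully shut with your fingertips, then set a fingertip in the slot of the round orange quarter-turn fastener and turn it clockwise (seen from above) all the way to its stop, so that the panel is locked. Do not lift the panel any further open, do not lift, knock over or shift anything else, and finish clear of everything.

Things in the scene. Friction and masses are not known exactly. Their poses are not given: they have to be found in the camera images.
- housing: fixed grey dust-filter unit, 260 (x) x 380 (y) x 96 mm high; origin at the centre of its underside, z up, front at -x. The left part of its top (y 70 to 190 mm) is a flat deck 96 mm high with a brass ring and a jar on it; the rest is a filter compartment covered by the aluminium panel, whose hinge line runs along the housing's y at x = 122, z = 90 mm
- panel (a joint): hinge angle of the aluminium panel (244 x 252 x 6 mm, hinged along its far edge): 0 = fully shut (top 96 mm above the bench), larger = front edge raised. Starts ajar at 0.12 to 0.30; a stiff hinge keeps it where it is left, and 1 to 5 N down on its front part shuts it against a firm stop
- press_pad (a point): top centre of a round blue pad, 40 mm across and 2 mm proud of the panel, at its front right: a good place to press. It is 200 mm in front of the hinge line and, with the panel shut, 98 mm above the bench at (-78, -155) mm in the housing's x, y. Its axes are those of the panel: z out of the panel, x towards the hinge
- fastener (a joint): angle of the quarter-turn fastener, growing clockwise seen from above: 0 = unlocked (slot parallel to the hinge), 1.571 = locked, at a firm stop (slot points at the hinge and at the green mark on the front edge). Starts at 0 to 0.25, stays where left, turns with 0.12 N m. If turned while the panel is ajar, its tongue strikes the housing's lip and keeps the panel from shutting
- slot (a point): centre of the slot floor, on the fastener's turning axis: an orange dial 90 mm across, 20 mm high, with a straight slot 30 mm wide, 15 mm deep right across it, open at both ends, floor black. The slot runs along this point's y; z points out of the panel; axes turn with the dial. Panel shut: 101 mm above the bench (orange rims 116 mm), at (-63, -60) mm in the housing's x, y
- brass_ring: loose brass ring, 26 mm across, 8 mm high, lying on the deck; origin at the centre of its underside; leave alone
- jar: loose small jar with a black lid, 36 mm across, 42 mm high, on the deck; origin at the centre of its underside; leave alone
- hammer: loose hammer, 220 mm long, lying on the bench at the left, along its x axis; origin at about the middle of its underside; leave alone
- brush: loose bench brush, 170 mm long, lying on the bench at the near left, along its x axis; origin at about the middle of its underside; leave alone
- steel_block: loose steel bench block, 60 x 60 x 20 mm, at the near right; origin at the centre of its underside; leave alone
- ring_stick: loose upright steel ring stick on a round foot 64 mm across, 150 mm high, at the far left; origin at the centre of its underside; leave alone
- tray: fixed stainless tray, 300 x 200 x 30 mm, on the bench at the right; origin at the centre of its underside
- burnisher: loose burnisher with a blue handle, 165 mm long, 16 mm thick, lying in the tray along its x axis; origin at about the middle of its underside; leave alone

How it is judged:
By the outcome, as a careful person would: the job done as asked, in the order asked, and still so for the second after the job is handed in, with the robot touching nothing.
It also fails if it takes over 45 s, if anything falls off the work surface, if the arm or the gripper's body presses on something with over 40 N, if the wrist force passes 120 N, or if a joint passes its speed limit or range.

## Robot

A 6-joint arm with a two-finger parallel gripper is mounted at the origin on the work surface. World frame = base frame: x ahead of the robot, y to its left, z up, the work surface at z = 0. Lengths are in m, angles in rad, forces in N, time in s.
With the tool pointing down it reaches from about 0.375 to 0.975 m from the base axis. Payload 3.8 kg.
Tool frame: the origin (TCP) lies midway between the tips of the shut fingers; the grasp point (between the pads) lies 19 mm behind it; z points along the fingers, y is the direction in which the jaws open and shut (so a half turn about z gives the same grasp; the last joint's range is limited). The gripper opens to 85 mm and grips with 20 to 120 N. Pads are 22 mm wide; open, the fingers measure 114 mm over their backs; the gripper's body (76 mm by 85 mm) begins 54 mm behind the grasp point. The pads swing forward as they close: fully open they stand 13 mm farther back than shut.
Start: joints at [1.206, 0.264, 1.604, -0, 1.274, -0.037], TCP at [0.217, 0.639, 0.231] pointing down, gripper open.
Joint ranges: [-2.63, 2.63], [-0.94, 2.18], [0.31, 2.57], [-1.31, 4.45], [0, 2.66], [-2.55, 2.55]. Speed limits (rad/s): [2.57, 2.57, 3.14, 3.14, 3.14, 3.14].

## Interface

Orientations are given as a rotation vector (axis times angle).
In Python, from workcell import bot gives the robot as it stands. The module is installed in compiled form; this text tells all that it offers.
- The arm moves only by the tool move_arm, never from a script. Its argument "steps" is a list of rows, each a list of 5 numbers: the shift along the tool's x, y, z in mm, then the turn about the tool's z in degrees, then the opening in per cent of the stroke, from 0 (shut) to 100 (fully open). In form: [[tx, ty, tz, turn, claw], ...]. A call has 1 to 20 rows; each row is the pose to reach, as a shift and turn from the pose commanded when the call began, along the tool's axes at that moment; what a row does not reach only later rows make up. A row lasts 1/10 s, in which the tool goes at most 50 mm and 8.59 degrees, less where a joint would pass 70% of its speed; a pose out of reach is approached as far as the arm can. A call with a gripper value outside its range is refused whole. The fingers move at their own pace and stop on an object; "newtons" is the grip in N (left out, the last holds). Time passes only in rows, so rows that repeat a pose let the fingers close. It gives the time, the measured TCP pose, the force and the opening at its end, in the units of the state.
- bot.read_state(): the state, without advancing time (a new reading comes with each control period).
- bot.read_camera(name): name is "side" or "top"; returns a dict with "pixels" (420x560x3 uint8, red, green, blue), "depth" (420x560 float32, m along the optical axis (not along the pixel's ray), 0 where there is no reading), "fovy" (degrees; the focal length in pixels is half the picture's height over the tangent of half this angle, whatever the lens; pixels are square), "cx", "cy" (the principal point, pixels), "xyz" and "attitude" of the camera in the world. Camera axes: x right, y up, looking along -z (the intrinsics and any distortion apply to the point x, -y, -z); pixel columns grow to the right and rows downward; lengths in m; the calibration is good to about 2 mm. A picture is of the moment at which its call begins.
- bot.finish_job(): hands the job in, once; it reports no verdict.
The state is a dict: "time": time; "q": joint angles; "joint_vel": joint speeds; "joint_torque": joint torques, N m; "tool_pos": TCP position; "tcp_rot": TCP orientation; "wrist_force": force on the tool from outside, world axes, zero at the start; "torque": the same for the moment, N m; "width": opening from 0.0 (shut) to 1.0 (fully open).
Only numpy, scipy, OpenCV 4.12 (cv2) and the standard library are available. Lean on these libraries where they do the work, as an engineer would, in place of code of your own. Each camera call takes 0.05 s, during which the arm holds its last target.

## Working session

There is one attempt and no reset: what is moved stays moved. The work goes in short steps, Python scripts to look and compute and a tool call to move; the robot and the scene stay as the last step left them, time stands still between calls to the robot, and variables do not carry over. Pictures are saved under pics/ and viewed, and the job is handed in when it is done.

Besides the shell and the picture viewer there is one more tool, called after ">>>" in YAML: its name, and indented under it one key for each argument. move_arm: Moves the arm, as the interface text tells. Its arguments: {"type":"object","properties":{"steps":{"type":"array","items":{"type":"array","items":{"type":"number"}}},"newtons":{"type":"number"}},"required":["steps"]}

```bash
mkdir -p pics; cat > h.py <<'E'
import numpy as np,cv2
from scipy.spatial.transform import Rotation as R
from workcell import bot
def rot(a):
    a=np.array(a,float)
    if a.shape==(3,3): return a
    return R.from_rotvec(a).as_matrix() if a.size==3 else R.from_quat(a).as_matrix()
def shot(name,fn):
    c=bot.read_camera(name); cv2.imwrite('pics/'+fn,c['pixels'][:,:,::-1]); 
    np.save('pics/'+fn+'.npy',c,allow_pickle=True); return c
def cloud(c):
    d=c['depth'];h,w=d.shape;f=h/2/np.tan(np.radians(c['fovy'])/2)
    u,v=np.meshgrid(np.arange(w),np.arange(h))
    p=np.stack([(u-c['cx'])/f*d,-(v-c['cy'])/f*d,-d],-1)
    return p@rot(c['attitude']).T+np.array(c['xyz'])
E
python3 - <<'E'
from h import *
print(bot.read_state())
for n in('top','side'):
    c=shot(n,n+'0.png'); print({k:v for k,v in c.items() if k not in('pixels','depth')})
E
```

```text
{'time': 0.0, 'q': array([ 1.20609117e+00,  2.64757185e-01,  1.60535726e+00,  2.11007425e-05,
        1.27372542e+00, -3.68907443e-02]), 'joint_vel': array([-0.00117284, -0.0003876 ,  0.00090959, -0.000934  ,  0.00014068,
        0.00105904]), 'joint_torque': array([ 1.30809345e-03, -5.15080369e+01, -3.67327380e+01, -1.67660683e-04,
        1.20387267e-02,  9.65493200e-06]), 'tool_pos': array([0.21706116, 0.63837545, 0.22996837]), 'tcp_rot': array([-0.51256006, -3.09902154,  0.00345216]), 'wrist_force': array([-0.74983378,  0.45851023, -0.05349169]), 'torque': array([-0.00208889, -0.05823254, -0.02446864]), 'width': 1.0014305053213184}
{'fovy': 55.69250699211508, 'cx': 274.00855274133323, 'cy': 209.7666339719098, 'xyz': array([0.46272818, 0.01962914, 1.58885776]), 'attitude': array([ 0.0435814 , -0.04056377, -1.55382038])}
{'fovy': 50.48387769492942, 'cx': 280.876061029751, 'cy': 206.35789796518566, 'xyz': array([ 0.14430484, -1.04112586,  0.75910953]), 'attitude': array([ 1.02370799, -0.18554356, -0.30442632])}
```

View pics/top0.png

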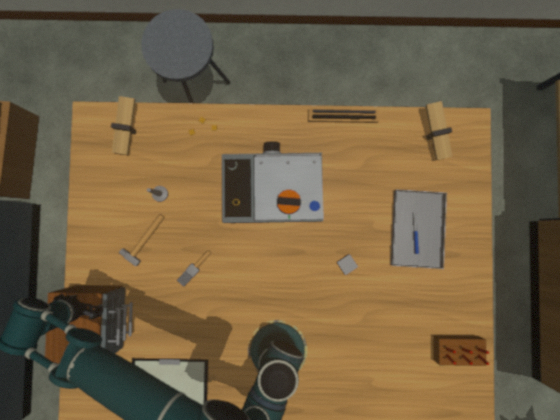

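View pics/side0.png

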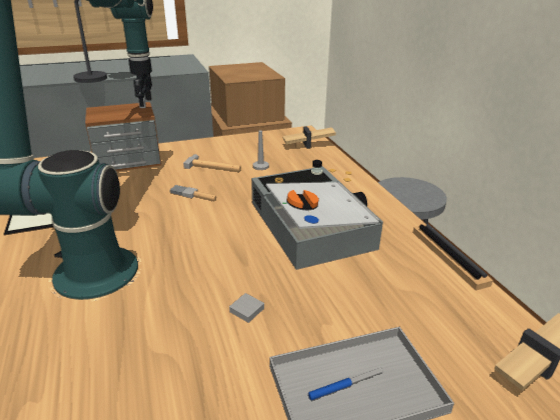

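The top picture shows the housing at columns 222–323, rows 153–222, with the dial near (289,202), the pad near (315,206), and the dark deck on the left. In the side view the dial is near (303,200) and the pad near (311,219).

```bash
python3 - <<'E'
from h import *
for n,box in(('top',(210,330,145,230)),('side',(245,385,165,265))):
    c=np.load(f'pics/{n}0.png.npy',allow_pickle=True).item(); P=cloud(c)
    hsv=cv2.cvtColor(c['pixels'],cv2.COLOR_RGB2HSV).astype(int)
    H,S,V=[hsv[...,i] for i in range(3)]
    m=np.zeros(H.shape,bool); m[box[2]:box[3],box[0]:box[1]]=1; m&=c['depth']>0
    bl=m&(H>100)&(H<130)&(S>150); og=m&(H<14)&(S>180)&(V>100)
    for nm,k in(('pad',bl),('dial',og)):
        print(n,nm,k.sum(),'mean',P[k].mean(0).round(4),'min',P[k].min(0).round(3),'max',P[k].max(0).round(3),'med',np.median(P[k],0).round(4))
    # bench check, aluminium
    b=np.abs(P[...,2])<.02; print('bench med',np.median(P[b],0)[2], (P[60:70,400:410] if n=='top' else P[280:300,150:170])[...,2].mean())
    al=m&(S<40)&(V>130)&(P[...,2]>.085)
    Q=P[al]
    for _ in range(4):
        A=np.c_[Q[:,:2],np.ones(len(Q))]; s=np.linalg.lstsq(A,Q[:,2],rcond=None)[0]; r=Q[:,2]-A@s; Q=Q[np.abs(r)<max(.003,2*r.std()) ]
    print('plane',s.round(4),len(Q),r.std(), 'ang',np.hypot(*s[:2]), 'uphill dir',np.degrees(np.arctan2(s[1],s[0])))
    if n=='top':
        mm=m&(P[...,2]>.06); pts=P[mm][:,:2].astype(np.float32); print(cv2.minAreaRect(pts))
        dk=m&(V<90)&(np.abs(P[...,2]-.096)<.01);print('deck',P[dk].mean(0),cv2.minAreaRect(P[dk][:,:2].astype(np.float32)))
    y0,y1,x0,x1=box[2],box[3],box[0],box[1]
    cv2.imwrite(f'pics/{n}0z.png',cv2.resize(c['pixels'][y0:y1,x0:x1,::-1],None,fx=5,fy=5,interpolation=cv2.INTER_CUBIC))
E
```

```text
top pad 18 mean [ 0.5589 -0.1246  0.1286] min [ 0.55  -0.135  0.122] max [ 0.569 -0.113  0.133] med [ 0.5609 -0.1239  0.1289]
top dial 80 mean [ 0.5778 -0.0278  0.1433] min [ 0.533 -0.064  0.126] max [0.611 0.009 0.158] med [ 0.5885 -0.0275  0.1433]
bench med 0.0006647624059503698 -0.749656959574175
plane [-0.1584 -0.0039  0.2157] 3181 0.002521934853398214 ang 0.15843071090397376 uphill dir -178.58522445588994
((0.6474786400794983, 0.031131118535995483), (0.29673269391059875, 0.38116490840911865), 2.043581008911133)
deck [0.62058967 0.16105923 0.09721967] ((0.6318146586418152, 0.15968692302703857), (0.23699034750461578, 0.11741980910301208), 0.948607861995697)
side pad 70 mean [ 0.5599 -0.1282  0.1294] min [ 0.543 -0.146  0.125] max [ 0.576 -0.11   0.133] med [ 0.5595 -0.1284  0.1294]
side dial 327 mean [ 0.5685 -0.0424  0.1421] min [ 0.528 -0.077  0.127] max [0.617 0.012 0.154] med [ 0.5595 -0.0439  0.1416]
bench med 0.0003422697630773852 0.005560158642309807
plane [-0.1576 -0.0054  0.2147] 2792 0.001153068765050991 ang 0.1577132185254135 uphill dir -178.02098222231982
```

```bash
sleep 0
```

```text
(no output)
```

View pics/top0z.png

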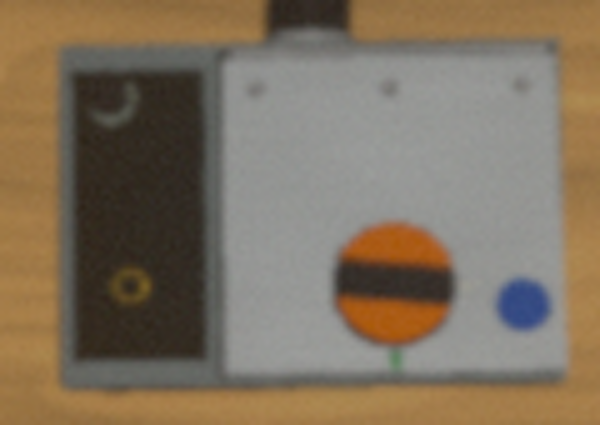

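View pics/side0z.png

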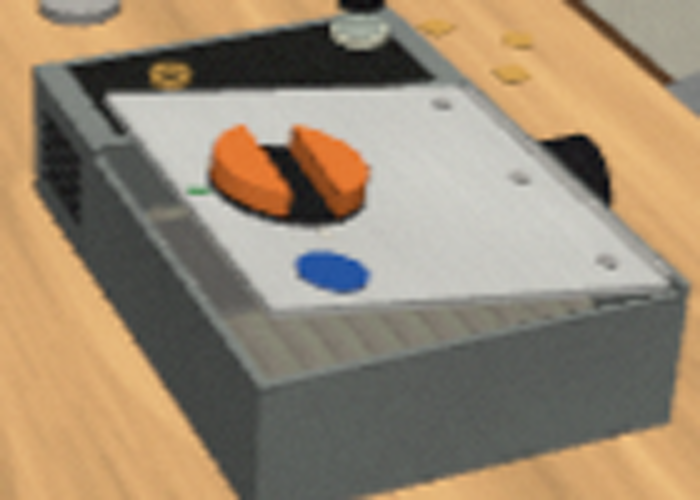

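The panel angle is about 0.158 rad. The pad height of 129 mm agrees with the expected 129.4 mm, and the housing yaw is about 1.7°. Next I'll work out the move to above the pad.

```bash
cat >> h.py <<'E'
def go(p,ydeg=None):
    s=bot.read_state(); M=rot(s['tcp_rot']); d=M.T@(np.array(p)-s['tool_pos'])*1000
    ya=np.degrees(np.arctan2(M[1,1],M[0,1]))
    t=None if ydeg is None else -(ydeg-ya)
    print('t',s['time'],'pos',s['tool_pos'].round(4),'yang',ya.round(2),'F',s['wrist_force'].round(1),'T',s['torque'].round(2),'w',round(s['width'],2),'q',s['q'].round(2)); print('shift',d.round(1),'turn',t,'tilt',M[:,2].round(4))
E
python3 -c "
from h import *
go([.5595,-.1275,.19],90)"
```

```text
t 0.1 pos [0.2171 0.6384 0.2301] yang 71.22 F [ 0.6  0.5 -0.2] T [-0.01 -0.01  0.03] w 1.0 q [ 1.21  0.26  1.61 -0.    1.27 -0.04]
shift [-570.8 -614.8   41.3] turn -18.781126110295588 tilt [-7.e-04 -2.e-03 -1.e+00]
```

>>> move_arm:
  steps:
    - [-571, -615, 0, -19, 0]
    - [-571, -615, 0, -19, 0]
    - [-571, -615, 0, -19, 0]
    - [-571, -615, 0, -19, 0]
    - [-571, -615, 0, -19, 0]
    - [-571, -615, 0, -19, 0]
    - [-571, -615, 0, -19, 0]
    - [-571, -615, 0, -19, 0]
    - [-571, -615, 0, -19, 0]
    - [-571, -615, 0, -19, 0]
    - [-571, -615, 0, -19, 0]
    - [-571, -615, 0, -19, 0]
    - [-571, -615, 0, -19, 0]
    - [-571, -615, 0, -19, 0]
    - [-571, -615, 0, -19, 0]
    - [-571, -615, 0, -19, 0]
    - [-571, -615, 0, -19, 0]
    - [-571, -615, 0, -19, 0]
    - [-571, -615, 0, -19, 0]
    - [-571, -615, 0, -19, 0]
  newtons: 40

```text
time: 2.1
tool_pos: [0.5592, -0.1261, 0.2307]
tcp_rot: [0.007, -3.14, -0.001]
wrist_force: [-0.3, -0.0, -0.0]
width: -0.004
```

```bash
python3 -c "
from h import *
go([.5595,-.1275,.135],90)"
```

```text
t 2.1 pos [ 0.5592 -0.1261  0.2307] yang 90.24 F [-0.3 -0.  -0. ] T [ 0.02  0.02 -0.01] w -0.0 q [-0.27  0.07  1.83  0.    1.24 -1.84]
shift [-0.4 -1.5 95.7] turn 0.24405288628976507 tilt [-1.3e-03  8.0e-04 -1.0e+00]
```

>>> move_arm:
  steps:
    - [0, -1, 40, 0, 0]
    - [0, -1, 70, 0, 0]
    - [0, -1, 90, 0, 0]
    - [0, -1, 100, 0, 0]
    - [1, -1, 105, 0, 0]
    - [1, -1, 110, 0, 0]
    - [2, -1, 115, 0, 0]
    - [2, -1, 120, 0, 0]
    - [3, -1, 124, 0, 0]
    - [3, -1, 128, 0, 0]
    - [3, -1, 130, 0, 0]

```text
time: 3.2
tool_pos: [0.5571, -0.1283, 0.1011]
tcp_rot: [-0.006, 3.141, -0.0]
wrist_force: [1.0, 0.3, 1.5]
width: -0.002
```

```bash
python3 -c "
from h import *
go([.5595,-.1275,.098],90)"
```

```text
t 3.2 pos [ 0.5571 -0.1283  0.1011] yang 90.21 F [1.  0.3 1.5] T [ 0.05 -0.14 -0.01] w -0.0 q [-0.27  0.19  1.95 -0.    1.   -1.84]
shift [-2.4  0.8  3.1] turn 0.21106489440333576 tilt [ 5.e-04 -3.e-04 -1.e+00]
```

>>> move_arm:
  steps:
    - [1, 0, 1, 0, 0]
    - [1, 0, 2, 0, 0]
    - [1, 0, 3, 0, 0]
    - [1, 0, 4, 0, 0]
    - [1, 0, 5, 0, 0]
    - [1, 0, 5, 0, 0]
    - [1, 0, 5, 0, 0]

```text
time: 3.9
tool_pos: [0.556, -0.1283, 0.098]
tcp_rot: [-0.006, 3.141, -0.001]
wrist_force: [-3.8, 1.2, 9.9]
width: -0.003
```

>>> move_arm:
  steps:
    - [0, 0, 1, 0, 0]
    - [0, 0, 1.5, 0, 0]
    - [0, 0, 1.5, 0, 0]

```text
time: 4.2
tool_pos: [0.5561, -0.1283, 0.0979]
tcp_rot: [-0.006, 3.142, -0.001]
wrist_force: [-8.1, 0.0, 18.4]
width: -0.002
```

>>> move_arm:
  steps:
    - [0, 0, -10, 0, 0]
    - [0, 0, -40, 0, 0]
    - [0, 0, -80, 0, 0]
    - [0, -50, -100, 0, 0]
    - [0, -100, -100, 0, 0]
    - [0, -150, -100, 0, 0]
    - [0, -200, -100, 0, 0]
    - [0, -200, -100, 0, 0]
    - [0, -200, -100, 0, 0]

```text
time: 5.1
tool_pos: [0.5559, -0.3292, 0.194]
tcp_rot: [0.001, -3.14, -0.002]
wrist_force: [-0.6, 1.4, -0.7]
width: -0.001
```

```bash
python3 - <<'E'
from h import *
go([.57,-.03,.13],90)
for n,box in(('top',(210,330,145,230)),('side',(245,385,165,265))):
    c=shot(n,n+'1.png'); P=cloud(c)
    hsv=cv2.cvtColor(c['pixels'],cv2.COLOR_RGB2HSV).astype(int)
    H,S,V=[hsv[...,i] for i in range(3)]
    m=np.zeros(H.shape,bool); m[box[2]:box[3],box[0]:box[1]]=1; m&=c['depth']>0
    bl=m&(H>100)&(H<130)&(S>150); og=m&(H<14)&(S>180)&(V>100)
    for nm,k in(('pad',bl),('dial',og)):
        print(n,nm,k.sum(),'mean',P[k].mean(0).round(4),'min',P[k].min(0).round(3),'max',P[k].max(0).round(3))
    al=m&(S<40)&(V>130)&(P[...,2]>.085)
    Q=P[al]
    for _ in range(4):
        A=np.c_[Q[:,:2],np.ones(len(Q))]; s=np.linalg.lstsq(A,Q[:,2],rcond=None)[0]; r=Q[:,2]-A@s; Q=Q[np.abs(r)<max(.003,2*r.std()) ]
    print('plane',s.round(4),len(Q))
    og=og&(P[...,2]>.1); 
    # intersect pixel rays with z=.116 for dial top
    f=210/np.tan(np.radians(c['fovy'])/2)
    def ray(uv,z):
        uv=np.atleast_2d(uv).astype(float); d=np.c_[(uv[:,0]-c['cx'])/f,-(uv[:,1]-c['cy'])/f,-np.ones(len(uv))]@rot(c['attitude']).T
        return (np.array(c['xyz'])+d*((z-c['xyz'][2])/d[:,2])[:,None])[:,:2]
    v,u=np.where(og); print('uv',u.mean(),v.mean())
    nl,lab,st,cen=cv2.connectedComponentsWithStats(og.astype(np.uint8))
    for i in range(1,nl):
        if st[i,4]>8: print('half',st[i,4],cen[i],ray(cen[i],.116))
    cnt=np.c_[u,v].astype(np.float32); (cc,ax,an)=cv2.fitEllipse(cv2.convexHull(cnt)); print('ell',cc,ax,an,ray(cc,.116))
    y0,y1,x0,x1=box[2],box[3],box[0],box[1]
    cv2.imwrite(f'pics/{n}1z.png',cv2.resize(c['pixels'][y0:y1,x0:x1,::-1],None,fx=5,fy=5,interpolation=cv2.INTER_CUBIC))
E
```

```text
t 5.1 pos [ 0.5559 -0.3292  0.194 ] yang 90.05 F [-0.6  1.4 -0.7] T [ 0.01  0.04 -0.03] w -0.0 q [-0.57  0.24  1.71  0.    1.2  -2.15]
shift [-14.4 299.1  64.3] turn 0.05467061144244667 tilt [-0.0012  0.0011 -1.    ]
top pad 35 mean [ 0.556  -0.1244  0.0984] min [ 0.544 -0.134  0.093] max [ 0.567 -0.112  0.105]<stdin>:10: RuntimeWarning: Mean of empty slice.
  ret = um.true_divide(
Traceback (most recent call last):
ValueError: zero-size array to reduction operation minimum which has no identity
```

View pics/top1.png

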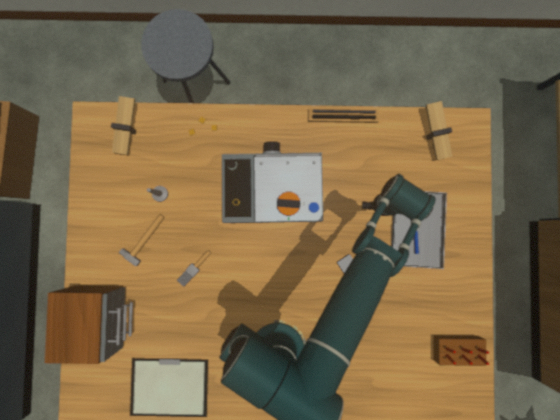

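The dial at (288,203) and the pad at (314,208) are both unobstructed, and the panel looks flat. The colour threshold was too tight, so I'll relax it.

```bash
cat > m.py <<'E'
from h import *
import sys
def meas(n,c,box,tag):
    P=cloud(c)
    hsv=cv2.cvtColor(c['pixels'],cv2.COLOR_RGB2HSV).astype(int)
    H,S,V=[hsv[...,i] for i in range(3)]
    m=np.zeros(H.shape,bool); m[box[2]:box[3],box[0]:box[1]]=1
    bl=m&(H>100)&(H<130)&(S>120); og=m&(H<18)&(S>150)&(V>90)
    og[:, :int(box[0]+.3*(box[1]-box[0]))]=0 
    y0,y1,x0,x1=box[2],box[3],box[0],box[1]
    cv2.imwrite(f'pics/{n}{tag}z.png',cv2.resize(c['pixels'][y0:y1,x0:x1,::-1],None,fx=5,fy=5,interpolation=cv2.INTER_CUBIC))
    f=210/np.tan(np.radians(c['fovy'])/2)
    def ray(uv,z):
        uv=np.atleast_2d(uv).astype(float); d=np.c_[(uv[:,0]-c['cx'])/f,-(uv[:,1]-c['cy'])/f,-np.ones(len(uv))]@rot(c['attitude']).T
        return (np.array(c['xyz'])+d*((z-c['xyz'][2])/d[:,2])[:,None])[:,:2]
    al=m&(S<40)&(V>130)&(P[...,2]>.085)&(c['depth']>0)
    Q=P[al]
    if len(Q)>100:
     for _ in range(4):
        A=np.c_[Q[:,:2],np.ones(len(Q))]; s=np.linalg.lstsq(A,Q[:,2],rcond=None)[0]; r=Q[:,2]-A@s; Q=Q[np.abs(r)<max(.003,2*r.std()) ]
     print(n,'plane',s.round(4),len(Q))
    v,u=np.where(bl)
    if len(u): print(n,'pad',len(u),ray([[u.mean(),v.mean()]],.098), P[bl][:,2].mean())
    nl,lab,st,cen=cv2.connectedComponentsWithStats(og.astype(np.uint8))
    for i in range(1,nl):
        if st[i,4]>15: print(n,'half',st[i,4],cen[i].round(1),ray(cen[i],.116),'z',np.median(P[lab==i][:,2]))
    v,u=np.where(og)
    W=ray(np.c_[u,v],.116).astype(np.float32)
    if len(W)>10: print(n,'circle',cv2.minEnclosingCircle(W))
E
python3 - <<'E'
from m import *
c=np.load('pics/top1.png.npy',allow_pickle=True).item(); meas('top',c,(210,330,145,230),'1')
c=shot('side','side1.png'); meas('side',c,(245,385,165,265),'1')
E
```

```text
top plane [0.001  0.0001 0.0958] 3340
top pad 58 [[ 0.5556791  -0.12480206]] 0.0982745685318349
top half 114 [288.5 196.4] [[ 0.59254984 -0.03006937]] z 0.11602046859680049
top half 116 [287.4 210.1] [[ 0.54152531 -0.0267518 ]] z 0.11622492212018876
top circle ((0.567272424697876, -0.028346098959445953), 0.04189014807343483)
side plane [0.0021 0.0014 0.0947] 2460
side pad 88 [[ 0.5563326  -0.12763633]] 0.10557541811351222
side half 169 [309.  206.3] [[ 0.58895234 -0.04567004]] z 0.11526038788966975
side half 177 [292.7 209.6] [[ 0.53866345 -0.04797855]] z 0.11515413443726019
side circle ((0.6879469156265259, -0.010009605437517166), 0.17999301850795746)
```

View pics/top1z.png

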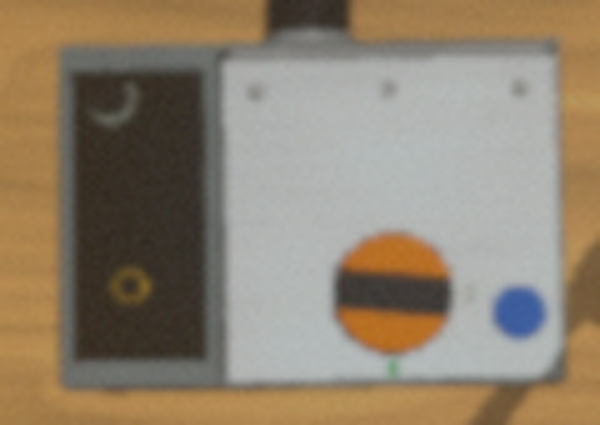

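View pics/side1z.png

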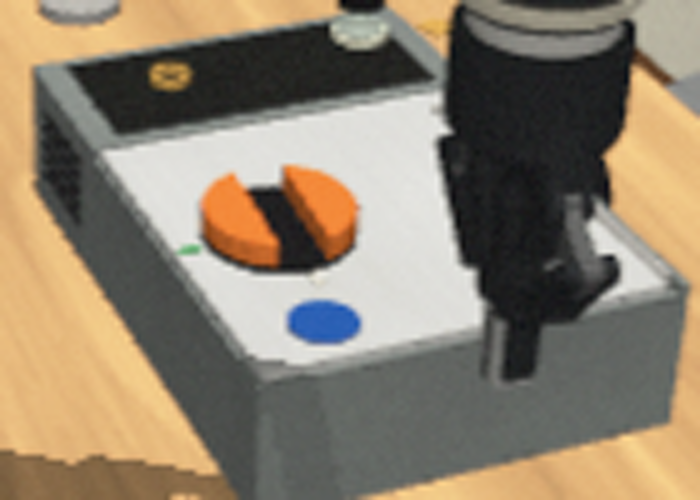

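The panel is flat: the slope is ≤0.002 and the top is at 96 mm. The slot axis is at about (0.5675, −0.030), with its direction at about 86.3°. I'll use part-opened fingers along the slot for leverage.

```bash
python3 -c "
from h import *
go([.5675,-.0298,.15],86.3)"
```

```text
t 5.2 pos [ 0.5563 -0.327   0.1941] yang 90.22 F [ 0.5 -0.6 -1. ] T [ 0.01 -0.03 -0.04] w -0.0 q [-0.57  0.23  1.71  0.    1.2  -2.15]
shift [-12.4 297.   44.5] turn 3.9175107004410705 tilt [-0.0012  0.0015 -1.    ]
```

>>> move_arm:
  steps:
    - [-12, 50, 0, 4, 45]
    - [-12, 100, 0, 4, 45]
    - [-12, 150, 0, 4, 45]
    - [-12, 200, 0, 4, 45]
    - [-12, 250, 0, 4, 45]
    - [-12, 290, 0, 4, 45]
    - [-12, 298, 20, 4, 45]
    - [-12, 298, 44, 4, 45]
    - [-12, 298, 44, 4, 45]
    - [-12, 298, 44, 4, 45]

```text
time: 6.2
tool_pos: [0.5666, -0.0287, 0.1505]
tcp_rot: [-0.101, -3.138, -0.0]
wrist_force: [-0.3, -0.4, 0.2]
width: 0.448
```

```bash
python3 - <<'E'
from h import *
for i in range(3): go([.5675,-.0298,.116],86.3); c=shot('side','side2.png')
z=c['pixels'][140:260,240:380,::-1]; cv2.imwrite('pics/side2z.png',cv2.resize(z,None,fx=5,fy=5,interpolation=cv2.INTER_CUBIC))
E
```

```text
t 6.2 pos [ 0.5666 -0.0287  0.1505] yang 86.33 F [-0.3 -0.4  0.2] T [ 0.05 -0.02 -0.  ] w 0.45 q [-0.09  0.13  1.92  0.    1.1  -1.6 ]
shift [-1.1 -1.1 34.5] turn 0.02549714477179066 tilt [-1.7e-03  3.0e-04 -1.0e+00]
t 6.25 pos [ 0.5676 -0.0293  0.1516] yang 86.28 F [-0.5 -0.8  0.1] T [-0.02 -0.07 -0.01] w 0.45 q [-0.1   0.13  1.92  0.    1.09 -1.6 ]
shift [ 0.1 -0.5 35.6] turn -0.02142656778076457 tilt [ 5.e-04  0.e+00 -1.e+00]
t 6.3 pos [ 0.5682 -0.0297  0.1521] yang 86.25 F [ 0.4  0.2 -0.2] T [ 0.06  0.06 -0.02] w 0.45 q [-0.1   0.13  1.92  0.    1.09 -1.6 ]
shift [ 0.7 -0.1 36.1] turn -0.05373222772979602 tilt [ 1.8e-03 -1.0e-04 -1.0e+00]
```

View pics/side2z.png

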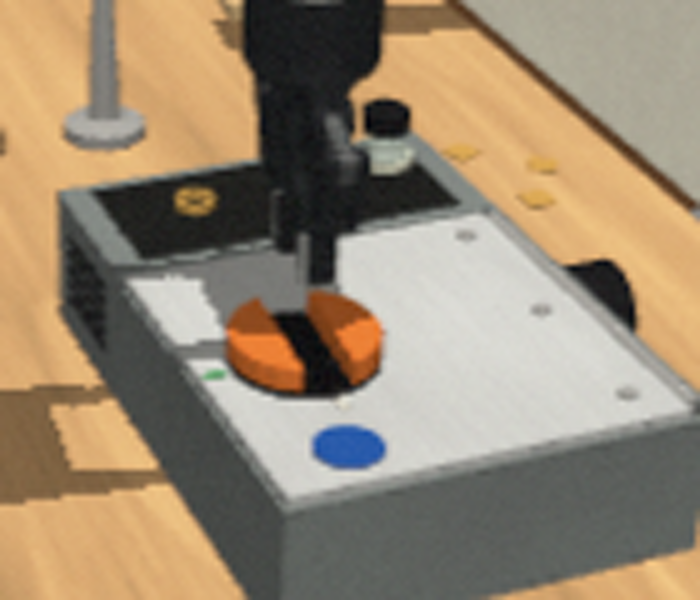

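The fingers are over the dial and lined up along the slot (zoomed: the fingertips end near rows 250–285, and the slot runs from (290,320) to (330,390)). Now descending.

>>> move_arm:
  steps:
    - [0, 0, 20, 0, 45]
    - [0, 0, 30, 0, 45]
    - [0, 0, 36, 0, 45]
    - [0, 0, 40, 0, 45]
    - [0, 0, 42, 0, 45]
    - [0, 0, 44, 0, 45]
    - [0, 0, 44, 0, 45]

```text
time: 7.05
tool_pos: [0.5677, -0.03, 0.1069]
tcp_rot: [0.104, 3.14, -0.0]
wrist_force: [0.2, 0.1, -0.0]
width: 0.45
```

```bash
python3 - <<'E'
from h import *
go([.5675,-.0298,.116],86.3); c=shot('side','side3.png')
z=c['pixels'][140:260,240:380,::-1]; cv2.imwrite('pics/side3z.png',cv2.resize(z,None,fx=5,fy=5,interpolation=cv2.INTER_CUBIC))
E
```

```text
t 7.05 pos [ 0.5677 -0.03    0.1069] yang 86.22 F [ 0.2  0.1 -0. ] T [ 0.02  0.03 -0.03] w 0.45 q [-0.1   0.17  1.96 -0.    1.01 -1.6 ]
shift [ 0.2  0.2 -9.1] turn -0.08343817436897893 tilt [ 2.e-04 -0.e+00 -1.e+00]
```

View pics/side3z.png

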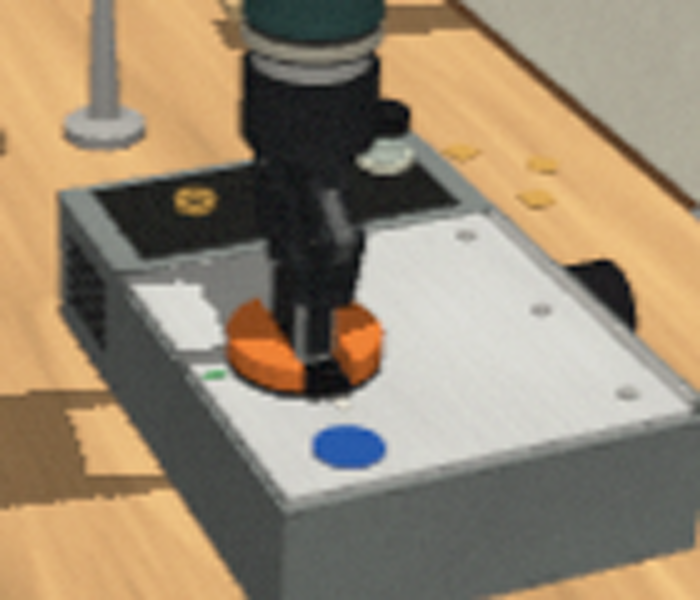

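The fingertips sit in the slot with zero force. I'll go 3 mm deeper, then turn in stages.

>>> move_arm:
  steps:
    - [0, 0, 3, 0, 45]
    - [0, 0, 3, 5, 45]
    - [0, 0, 3, 10, 45]
    - [0, 0, 3, 15, 45]
    - [0, 0, 3, 20, 45]
    - [0, 0, 3, 25, 45]
    - [0, 0, 3, 30, 45]
    - [0, 0, 3, 30, 45]

```text
time: 7.9
tool_pos: [0.5693, -0.0305, 0.1042]
tcp_rot: [0.912, 3.002, 0.0]
wrist_force: [4.6, -1.7, -3.1]
width: 0.45
```

```bash
python3 - <<'E'
from h import *
go([.5675,-.0298,.116],86.3)
c=shot('side','side4.png')
z=c['pixels'][140:260,240:380,::-1]; cv2.imwrite('pics/side4z.png',cv2.resize(z,None,fx=5,fy=5,interpolation=cv2.INTER_CUBIC))
E
```

```text
t 7.9 pos [ 0.5693 -0.0305  0.1042] yang 56.22 F [ 4.6 -1.7 -3.1] T [-0.33 -0.92  0.06] w 0.45 q [-0.1   0.18  1.96 -0.    1.   -1.08]
shift [  1.8  -0.4 -11.8] turn -30.077873961409082 tilt [ 0.0037 -0.001  -1.    ]
```

View pics/side4z.png

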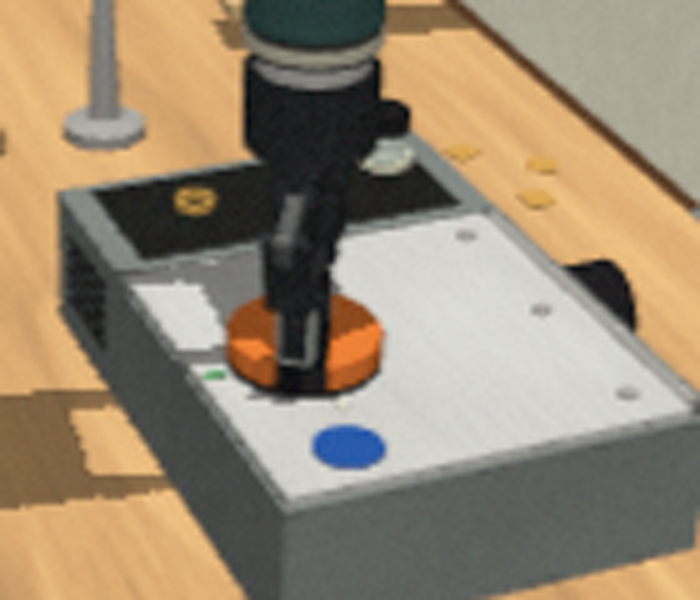

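The dial is turning with the fingers. Continuing.

>>> move_arm:
  steps:
    - [0, 0, 0, 6, 45]
    - [0, 0, 0, 12, 45]
    - [0, 0, 0, 18, 45]
    - [0, 0, 0, 24, 45]
    - [0, 0, 0, 30, 45]
    - [0, 0, 0, 36, 45]
    - [0, 0, 0, 42, 45]
    - [0, 0, 0, 47, 45]
    - [0, 0, 0, 52, 45]
    - [0, 0, 0, 55, 45]
    - [0, 0, 0, 55, 45]

```text
time: 9.05
tool_pos: [0.5694, -0.0313, 0.1043]
tcp_rot: [2.193, 2.244, 0.002]
wrist_force: [3.2, -5.1, -3.4]
width: 0.45
```

```bash
python3 - <<'E'
from h import *
go([.5675,-.0298,.116],1.7)
E
```

```text
t 9.05 pos [ 0.5694 -0.0313  0.1043] yang 1.32 F [ 3.2 -5.1 -3.4] T [-0.88 -0.75  0.03] w 0.45 q [-0.1   0.18  1.96 -0.    1.   -0.12]
shift [  1.6  -1.8 -11.7] turn -0.377516431030521 tilt [ 0.004  -0.0024 -1.    ]
```

>>> move_arm:
  steps:
    - [0, 0, 0, 3, 45]
    - [0, 0, 0, 5, 45]
    - [0, 0, 0, 7, 45]
    - [0, 0, 0, 7, 45]

```text
time: 9.45
tool_pos: [0.5692, -0.0315, 0.1043]
tcp_rot: [2.325, 2.106, 0.001]
wrist_force: [4.5, -4.9, -2.2]
width: 0.449
```

```bash
python3 - <<'E'
from h import *
go([.5675,-.0298,.116],1.7)
c=shot('side','side5.png')
z=c['pixels'][140:260,240:380,::-1]; cv2.imwrite('pics/side5z.png',cv2.resize(z,None,fx=5,fy=5,interpolation=cv2.INTER_CUBIC))
E
```

```text
t 9.45 pos [ 0.5692 -0.0315  0.1043] yang -5.65 F [ 4.5 -4.9 -2.2] T [-0.93 -0.68  0.07] w 0.45 q [-0.1   0.18  1.96 -0.    1.    0.  ]
shift [  1.5  -1.8 -11.7] turn -7.354299614100031 tilt [ 0.0036 -0.0026 -1.    ]
```

View pics/side5z.png

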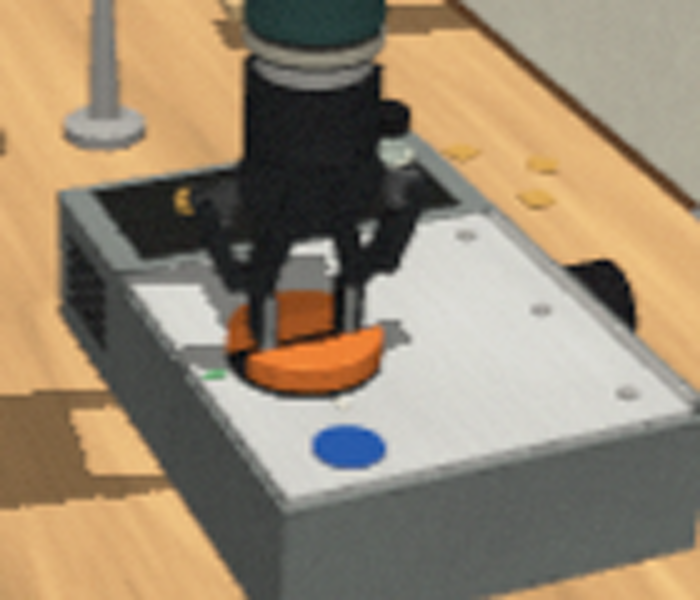

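Torque is still at turning level (about 0.07), so the stop hasn't been felt yet. I'll go on in small increments.

>>> move_arm:
  steps:
    - [0, 0, 0, 2, 45]
    - [0, 0, 0, 4, 45]
    - [0, 0, 0, 6, 45]
    - [0, 0, 0, 6, 45]

```text
time: 9.9
tool_pos: [0.5691, -0.0316, 0.1044]
tcp_rot: [2.427, 1.987, 0.0]
wrist_force: [4.6, -5.5, -2.6]
width: 0.451
```

```bash
python3 - <<'E'
from h import *
go([.5675,-.0298,.116],1.7)
E
```

```text
t 9.9 pos [ 0.5691 -0.0316  0.1044] yang -11.37 F [ 4.6 -5.5 -2.6] T [-0.91 -0.8   1.74] w 0.45 q [-0.1   0.18  1.96 -0.    1.    0.1 ]
shift [  1.4  -1.9 -11.6] turn -13.070117900025489 tilt [ 0.0035 -0.004  -1.    ]
```

The torque jumped to 1.7 N m, which is the firm stop. I'll turn back 8° within the slack and lift out.

>>> move_arm:
  steps:
    - [0, 0, 0, -4, 45]
    - [0, 0, 0, -8, 45]
    - [0, 0, -5, -8, 45]
    - [0, 0, -15, -8, 45]
    - [0, 0, -30, -8, 45]
    - [0, 0, -60, -8, 45]
    - [0, 0, -100, -8, 45]
    - [0, 0, -120, -8, 45]

```text
time: 10.7
tool_pos: [0.5695, -0.0299, 0.2294]
tcp_rot: [2.29, 2.143, 0.007]
wrist_force: [0.1, -0.9, 0.5]
width: 0.45
```

```bash
python3 - <<'E'
from h import *
go([.50,-.33,.22],1.7)
E
```

```text
t 10.7 pos [ 0.5695 -0.0299  0.2294] yang -3.8 F [ 0.1 -0.9  0.5] T [-0.03 -0.07  0.04] w 0.45 q [-0.1   0.06  1.84  0.    1.23 -0.03]
shift [-304.   -49.5    9.1] turn -5.496889772055481 tilt [ 6.6e-03 -3.0e-04 -1.0e+00]
```

>>> move_arm:
  steps:
    - [-50, -8, 0, 0, 45]
    - [-100, -16, 0, 0, 45]
    - [-150, -24, 0, 0, 45]
    - [-200, -32, 0, 0, 45]
    - [-250, -40, 0, 0, 45]
    - [-300, -50, 0, 0, 45]
    - [-300, -50, 0, 0, 45]
    - [-300, -50, 0, 0, 45]

```text
time: 11.5
tool_pos: [0.4976, -0.3274, 0.2251]
tcp_rot: [2.296, 2.142, 0.001]
wrist_force: [-0.2, 0.4, -0.6]
width: 0.45
```

```bash
python3 - <<'E'
from m import *
go([.50,-.33,.22],1.7)
c=shot('top','top6.png'); meas('top',c,(210,330,145,230),'6')
c=shot('side','side6.png'); meas('side',c,(245,385,165,265),'6')
a=cv2.imread('pics/top6z.png'); b=cv2.imread('pics/side6z.png')
E
```

```text
t 11.5 pos [ 0.4976 -0.3274  0.2251] yang -3.97 F [-0.2  0.4 -0.6] T [0.01 0.06 0.03] w 0.45 q [-0.62  0.12  1.79  0.    1.23 -0.55]
shift [-2.4  2.6  5.1] turn -5.674266842802836 tilt [ 1.3e-03 -2.0e-04 -1.0e+00]
top plane [0.0001 0.001  0.0964] 3342
top pad 58 [[ 0.5556791  -0.12480206]] 0.09788078236835375
top half 118 [281.3 203.3] [[ 0.56642518 -0.00353719]] z 0.11659587997375065
top half 116 [295.  202.9] [[ 0.56875401 -0.05433077]] z 0.11626980625954997
top circle ((0.566768229007721, -0.02894764579832554), 0.04174913465976715)
side plane [ 0.0016 -0.0003  0.095 ] 2008
side pad 38 [[ 0.54819972 -0.12636081]] 0.13127340294653592
side half 174 [292.9 209. ] [[ 0.54046625 -0.04479277]] z 0.11281169716219858
side half 63 [306.4 204.5] [[ 0.58583486 -0.03372187]] z 0.11547375860671727
side circle ((0.6899670362472534, 0.037335604429244995), 0.20364969968795776)
```

View pics/top6z.png

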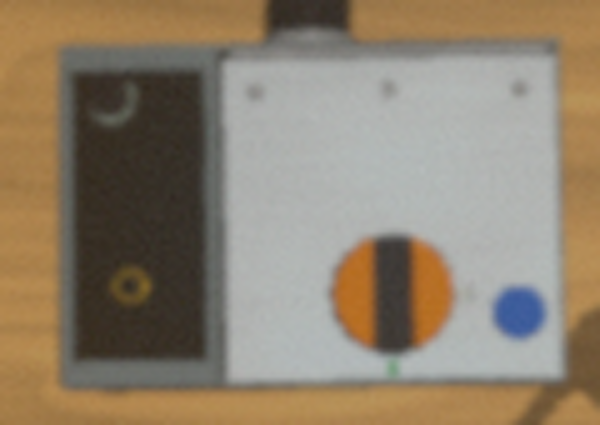

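View pics/side6.png

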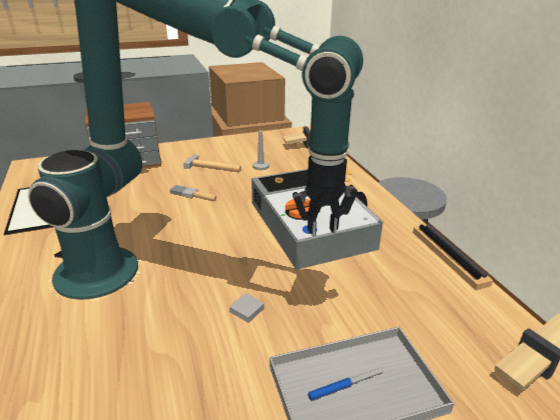

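The slot now points at about 2.6°, against a housing yaw of about 2.3° from the pad-to-dial line. In the zoomed top view it lies at column 393, in line with the green mark at (393,370). The panel is flat at 96 mm. The ring and jar haven't moved, and the arm is clear. I'll hand it in.

```bash
python3 -c "
from h import *
print(bot.finish_job())"
```

```text
the job is handed in; nothing more can be done
None
```

The panel is shut and the fastener is locked at its stop. I handed the job in at about 11.6 s, with the arm clear of everything.

- **Panel:** I pressed the blue pad with the shut fingertips. It came to rest at 98 mm with about 18 N on it. Before I handed in, the top camera put the panel top at 96 mm with a slope of 0.001 or less.
- **Fastener:** I put the part-opened fingertips in the slot and turned clockwise until the torque jumped from about 0.07 to 1.7 N m, which I took as the stop. I then turned back 8° within the slot's play and lifted out.
- **Last check:** The slot pointed at about 2.6°, against a housing yaw of about 2.3°. My earlier yaw estimates were 1–2°, so the gap is about 1°, which is roughly the measurement error. In the picture the slot lines up with the green mark.
- **Other items:** The ring and jar were in the same place in the before and after top pictures, and the other items looked undisturbed in the side picture.
- **Limits of the checks:** The last side view was partly blocked by the gripper, so its pad and dial readings were unusable. The locked angle therefore rests on the top camera and the torque jump.

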